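# Press a row of battery packs home in the charging dock with a straightedge

### The arm

A 6-joint arm with a two-finger parallel gripper is mounted at the origin on the work surface. World frame = base frame: x ahead of the robot, y to its left, z up, the work surface at z = 0. Lengths are in m, angles in rad, forces in N, time in s.
With the tool pointing down it reaches from about 0.35 to 0.85 m from the base axis. Payload 8.1 kg.
Tool frame: the origin (TCP) lies midway between the tips of the shut fingers; the grasp point (between the pads) lies robot.grip_depth behind it (robot.grip_depth is the distance from the TCP to the grasp point, in m); z points along the fingers, y is the line along which they close (so a half turn about z gives the same grasp; the last joint's range is limited). The gripper opens to 93 mm and grips with 3 to 60 N. Pads are 15 mm wide; open, the fingers measure 128 mm over their backs; the gripper's body (75 mm by 188 mm) begins 65 mm behind the grasp point.
Start: joints at [-1.207, 0.13, 1.488, -0, 1.523, -0.085], TCP at [0.26, -0.541, 0.219] pointing down, gripper open.
Joint ranges: [-2.96, 2.96], [-0.89, 2.26], [0.02, 2.5], [-1.34, 4.48], [0, 2.73], [-2.66, 2.66]. Speed limits (rad/s): [2.39, 2.39, 2.79, 3.14, 3.14, 3.14].

### API

Orientations are given as a rotation vector (axis times angle).
In Python, from plant import robot gives the robot as it stands.
- The arm moves only by the tool carry_out, never from a script. Its argument "rows" is a list of rows, each a list of 6 numbers: the shift along the tool's x, y, z in m, then the turn, a rotation vector about the tool's x, y, z in degrees. A call has 1 to 12 rows; each row is the pose to reach, as a shift and turn from the pose commanded when the call began, along the tool's axes at that moment; what a row does not reach only later rows make up. A row lasts 1/8 s, in which the tool goes at most 62.5 mm and 10.7 degrees, less where a joint would pass 70% of its speed; a pose out of reach is approached as far as the arm can. A call with a gripper value outside its range is refused whole. "jaw" is the closure in counts, from 0 (fully open) to 255 (shut), set as the call begins (left out, the last holds). The fingers move at their own pace and stop on an object; "force" is the grip in N (left out, the last holds). Time passes only in rows, so rows that repeat a pose let the fingers close. It gives the time, the measured TCP pose, the force, the opening and the grip force at its end, in the units of the state.
- robot.read_state(): the state, without advancing time (a new reading comes with each control period).
- robot.read_camera(name): name is "scene" or "top"; returns the picture (384x512x3 uint8, red, green, blue); there is no depth.
- robot.camera_model(name): a dict with "fx", "fy", "cx", "cy" (pixels), "dist" ([k1, k2, p1, p2, k3] as OpenCV has them; the pictures are not rectified), "R" (3x3) and "t" (3): a world point X has camera coordinates R X + t. Camera axes: x right, y down, z forward; pixel columns grow to the right and rows downward; lengths in m; the calibration is good to about 2 mm. A picture is of the moment at which its call begins. camera_model takes no time and is no camera call.
- robot.close_job(): hands the job in; it is judged then, once.
Trained networks look in the newest picture that a camera, given by its name, has taken for a name from the list of things; names that differ only in an ending like _2 or _b are one class to them, and where a whole thing is asked for, a point or a joint stands for the part that bears it (a point fixed in the world has none). Each returns a list of dicts, best first, with "conf" (0 to 1); they miss things now and then, are a little off and sometimes report something else, mostly with a low value. They report only what shows in the picture. A call takes as long as a camera call.
- robot.outline_of(camera, target): "pixels" (384x512 bool, what is visible of it) and "pixel" ([column, row] in pixels, amid what is visible of it).
The state is a dict: "t": time; "q": joint angles; "dq": joint speeds; "joint_torque": joint torques, N m; "tool_pos": TCP position; "orientation": TCP orientation; "force": force on the tool from outside, world axes, zero at the start; "wrist_torque": the same for the moment, N m; "opening": finger opening in m; "gripper_force": force on a finger pad.
Only numpy, scipy, OpenCV 4.12 (cv2) and the standard library are available. Lean on these libraries where they do the work, as an engineer would, in place of code of your own. Each camera call takes 0.05 s, during which the arm holds its last target. There are 200 camera calls.

### The job

Pick up the straightedge by its orange grip and use it, not the gripper, to push the four white battery packs together as one row into the charging dock, all square against the contact strip, press until the strip is fully home and hold it there a moment with a push of about 20 N; also push the row sideways with it so that the packs stand side by side without gaps, tight against the blue fence. The packs must go in together, none left behind while the strip is pressed, and the dock must not be rammed. When done, set the straightedge down flat on the bench clear of the packs and dock, let go, and leave everything else on the bench where it is.

Things in the scene. Friction and masses are not known exactly. Their poses are not given: they have to be found in the camera images.
- dock: white charging dock, fixed; pose varies. Origin on the bench at the corner of the fence's inner face and the strip's face when home. x into the dock (away from the robot), y along the row away from the fence (to robot's left). White housing: x 21..111 mm, y -30..330, 46 high. Bench open at x < 0 and y > 0. In the finished row pack centres are at x = -48 mm, y = 26, 78, 130, 182 mm
- fence (a point): middle of the foot of the inner face of the dock's blue side fence, axes as the dock's. The fence is fixed to the dock: 130 mm long (dock x -109..21 mm), 18 mm thick (dock y -18..0), 34 mm high
- contact_strip (a joint): black bar with brass contacts before the housing, 310 mm long (dock y 1..311 mm), 20 deep, 2 to 24 mm above the bench; slides along dock x. Value in m: 0 = out (face at dock x = -15 mm), 0.015 = fully home on a hard stop (face at x = 0, gap to the housing closed); starts at 0 to 0.003. 3 N of friction, plus 3 to 6 N for the packs on the bench; stays where left
- straightedge: T-shaped pusher, 0.28 kg, loose, lying flat: aluminium bar 260 mm long (x), 18 thick, 32 high, centred 60 mm in front (y) of an upright orange grip block, 70 mm long (x), 22 thick (y), 52 high, joined by a low web 50 wide, 12 high. Origin under the block's centre, y to the working face, z up. Starts left or right of the dock (tester in the other place), face to the robot's right
- edge (a point): middle of the foot of the straightedge's flat working face, 69 mm in front of its origin. Grip the block across its 22 mm, fingertips above the web. The gap from block to bar is 40 mm. Under load the bar pitches, turns and lags by some mm in grip and arm, so its pose alone does not tell when the strip is home; carry it 10 to 14 mm above the bench, it sags when pushed
- pack1: loose white battery pack, blue top label, grey band near its far end; 96 mm long (x) by 52 wide (y) by 26 high, 0.10 to 0.21 kg; origin at the centre of its underside, x roughly into the dock. Slides on the bench. The four are identical; any order along the row will do
- pack2: as pack1
- pack3: as pack1
- pack4: as pack1
- tester: handheld tester, white with a blue face, 150 x 80 x 30 mm (x, y, z), origin at the centre of its underside; leave alone
- sanitiser: red pump bottle with a white head, 60 mm diameter, 182 mm high, origin under its centre; leave alone
- screwdriver: screwdriver lying on the bench, yellow handle, 170 mm long, handle towards its -x; leave alone
- gel: small white bottle with a blue cap, 52 mm diameter, 120 mm high, origin under its centre; leave alone
- spent_pack: black battery pack with an orange label, 96 x 52 x 26 mm, a spent one lying right of the fence; leave alone

How it is judged:
On the way:
1. the four packs are pressed home against the strip and held there with a firm push (over 6 N on the dock) (value of joint contact_strip above 0.013 m and x of each of pack1, pack2, pack3, pack4 in the frame of dock above -0.054 m and contact force between dock and anything else above 6 N), for 0.2 s.
At the end, for the whole second after the job is handed in: Strip in by 13 mm or more; all four packs flat, within 6 mm of full depth, square within 0.07 rad, side by side at the fence with at most 5 mm of gaps in all; straightedge at rest on its underside, its edge's middle over 35 mm from each pack's centre, touching neither packs nor dock (value of joint contact_strip above 0.013 m and x of each of pack1, pack2, pack3, pack4 in the frame of dock above -0.054 m and y of pack1 in the frame of dock between 0.02 and 0.187 m and y of pack2 in the frame of dock between 0.02 and 0.187 m and y of pack3 in the frame of dock between 0.02 and 0.187 m and y of pack4 in the frame of dock between 0.02 and 0.187 m and angle between the x axis of each of pack1, pack2, pack3, pack4 and the x axis of dock, either way round below 0.07 rad and angle between each of pack1, pack2, pack3, pack4, straightedge's own z axis and vertical below 0.06 rad and linear speed of each of pack1, pack2, pack3, pack4, straightedge below 0.01 m/s and height (world z) of straightedge below 0.005 m and horizontal distance between edge and pack1 above 0.035 m and horizontal distance between edge and pack2 above 0.035 m and horizontal distance between edge and pack3 above 0.035 m and horizontal distance between edge and pack4 above 0.035 m and contact force between straightedge and pack1 below 0.05 N and contact force between straightedge and pack2 below 0.05 N and contact force between straightedge and pack3 below 0.05 N and contact force between straightedge and pack4 below 0.05 N and contact force between straightedge and dock below 0.05 N).
It fails at once if the strip is pressed in (more than 8 mm) while a pack lags more than about 20 mm behind the others: the packs must go home together (value of joint contact_strip above 0.008 m and x of any of pack1, pack2, pack3, pack4 in the frame of dock below -0.076 m).
It fails at once if the dock or its strip is rammed with more than 35 N (contact force between dock and anything else above 35 N).
It fails at once if the gripper or arm touches a pack; only the straightedge may push them (contact force between any of pack1, pack2, pack3, pack4 and the fingers above 0.5 N or contact force between any of pack1, pack2, pack3, pack4 and the arm above 0.5 N).
It fails at once if a pack is tipped or climbs on another (angle between any of pack1, pack2, pack3, pack4's own z axis and vertical above 0.35 rad).
It fails at once if one of the other things on the bench is shifted more than 20 mm or a bottle is tipped (distance of any of tester, sanitiser, screwdriver, gel, spent_pack from where it was at the start of the episode above 0.02 m or angle between any of sanitiser, gel's own z axis and vertical above 0.3 rad).
It also fails if it takes over 67 s, if anything falls off the work surface, if the arm or the gripper's body presses on something with over 40 N, if the wrist force passes 120 N, or if a joint passes its speed limit or range.

## Working session

There is one attempt and no reset: what is moved stays moved. The work goes in short steps, Python scripts to look and compute and a tool call to move; the robot and the scene stay as the last step left them, time stands still between calls to the robot, and variables do not carry over. Pictures are saved under pics/ and viewed, at most 10 in all, crops included, and the job is handed in when it is done.

Besides the shell and the picture viewer there is one more tool, called as a command line: name --pt "numbers of a row" for each row, then --argument value for the rest. carry_out: Moves the arm, as the interface text tells. Its arguments: {"type":"object","properties":{"rows":{"type":"array"},"jaw":{"type":"number"},"force":{"type":"number"}},"required":["rows"]}

```bash
mkdir -p pics; ls; python3 - <<'E'
from plant import robot
import cv2,numpy as np
for c in ("scene","top"):
    im=robot.read_camera(c); cv2.imwrite(f"pics/{c}0.png",im[:,:,::-1])
    m=robot.camera_model(c); print(c,m)
print(robot.read_state(),robot.grip_depth)
E
```

```text
pics
scene {'fx': 488.49235930862363, 'fy': 488.49235930862363, 'cx': 259.8647865268845, 'cy': 194.91039185322398, 'dist': array([-0.10324683,  0.        ,  0.        ,  0.        ,  0.        ]), 'R': array([[-0.6000024 ,  0.79996997, -0.00671993],
       [ 0.66092123,  0.49094364, -0.56758917],
       [-0.45075519, -0.34499621, -0.8232845 ]]), 't': array([ 0.37451175, -0.36829112,  1.65499354])}
top {'fx': 440.0528092478749, 'fy': 440.0528092478749, 'cx': 252.69855977991767, 'cy': 191.4587007171584, 'dist': array([-0.09414153,  0.        ,  0.        ,  0.        ,  0.        ]), 'R': array([[-0.00638704, -0.99997655, -0.00246912],
       [-0.98838067,  0.00668793, -0.15185167],
       [ 0.15186462,  0.00147055, -0.98840021]]), 't': array([-6.48701967e-04,  6.04137010e-01,  1.25070952e+00])}
{'t': 0.1, 'q': array([-1.20743263e+00,  1.31108713e-01,  1.48915433e+00, -9.75768657e-06,
        1.52302075e+00, -8.53605529e-02]), 'dq': array([-0.00074481, -0.00028692, -0.00368967, -0.00060505, -0.00053414,
        0.000409  ]), 'joint_torque': array([ 1.76574329e-03, -5.61341536e+01, -4.93095446e+01,  7.71199912e-02,
        2.91450246e-02, -4.91167998e-05]), 'tool_pos': array([ 0.26014343, -0.54009705,  0.21768739]), 'orientation': array([-3.06122076e+00, -6.98584130e-01,  3.83017091e-04]), 'force': array([0.395986  , 0.99962417, 0.36250479]), 'wrist_torque': array([ 0.00847199, -0.03382984,  0.03887097]), 'gripper_force': 0.0, 'opening': 0.09303332316882795} 0.0188
```

View pics/top0.png

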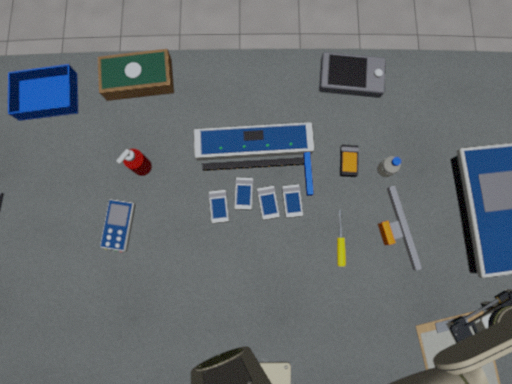

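View pics/scene0.png

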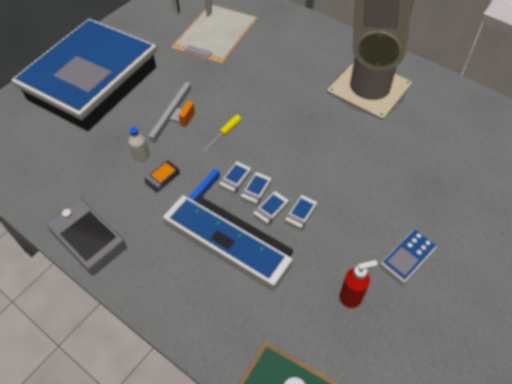

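The top view shows the dock housing at columns 194-313, rows 123-158, and the fence at (309,175). The packs are near (219,206), (244,193), (269,202) and (293,200). The straightedge block is at (388,232), with its bar running from (393,188) to (418,268). The screwdriver (341,240) and gel (390,165) are close to it.

```bash
cat > h.py <<'E'
from plant import robot
import numpy as np, cv2
from scipy.optimize import minimize
CAM={c:robot.camera_model(c) for c in("scene","top")}
def proj(c,X):
    m=CAM[c];K=np.array([[m["fx"],0,m["cx"]],[0,m["fy"],m["cy"]],[0,0,1.]])
    return cv2.projectPoints(np.float64(X).reshape(-1,3),cv2.Rodrigues(m["R"])[0],m["t"],K,m["dist"])[0][:,0]
def back(c,uv,z):
    m=CAM[c];K=np.array([[m["fx"],0,m["cx"]],[0,m["fy"],m["cy"]],[0,0,1.]])
    p=cv2.undistortPoints(np.float64(uv).reshape(-1,1,2),K,m["dist"])[:,0]
    d=np.c_[p,np.ones(len(p))]@m["R"];o=-m["R"].T@m["t"]
    return o+d*((z-o[2])/d[:,2])[:,None]
# boxes: x0,x1,y0,y1,z0,z1
B=dict(pack=[(-.048,.048,-.026,.026,0,.026)],
 dock=[(.021,.111,-.03,.33,0,.046),(-.109,.021,-.018,0,0,.034)],
 edge=[(-.13,.13,.051,.069,0,.032),(-.035,.035,-.011,.011,0,.052),(-.025,.025,0,.06,0,.012)])
def pts(b,p,z=0):
    c,s=np.cos(p[2]),np.sin(p[2])
    P=np.array([(x,y,w+z) for x in b[:2] for y in b[2:4] for w in b[4:6]])
    return np.c_[p[0]+c*P[:,0]-s*P[:,1],p[1]+s*P[:,0]+c*P[:,1],P[:,2]]
def render(c,boxes,p,S=4,z=0):
    im=np.zeros((384*S,512*S),np.uint8)
    for b in boxes:
        h=cv2.convexHull(np.float32(proj(c,pts(b,p,z))+.5)*S)
        cv2.fillConvexPoly(im,np.round(h).astype(np.int32),1)
    return cv2.resize(im.astype(np.float32),(512,384),interpolation=cv2.INTER_AREA)
def fit(boxes,masks,p0,z=0):
    w=.06
    def cost(p):
        e=0
        for c,m in masks.items():
            r=render(c,boxes,p,z=z);e+=1-np.minimum(r,m).sum()/np.maximum(r,m).sum()
        return e/len(masks)
    S=np.array([p0,np.add(p0,[.02,0,0]),np.add(p0,[0,.02,0]),np.add(p0,[0,0,.15])])
    r=minimize(cost,p0,method="Nelder-Mead",options=dict(initial_simplex=S,xatol=3e-4,fatol=1e-4))
    return r.x,r.fun
def mask(c,name,n=1):
    return [(d["conf"],d["pixel"],d["pixels"].astype(np.float32)) for d in robot.outline_of(c,name)][:n]
def todock(D,X):
    c,s=np.cos(D[2]),np.sin(D[2]);d=np.asarray(X)[:2]-D[:2]
    return np.array([c*d[0]+s*d[1],-s*d[0]+c*d[1]])
E
cat > look.py <<'E'
from h import *
def packs(cams=("top","scene")):
    ms={c:mask(c,"pack1",6) for c in cams}
    out=[]
    for cf,px,m in ms["top"]:
        g=back("top",px,.02)[0]; mm={"top":m}
        for c2,p2,m2 in ms.get("scene",[]):
            if np.linalg.norm(back("scene",p2,.02)[0]-g)<.022: mm["scene"]=m2
        p,e=fit(B["pack"],mm,[g[0],g[1],0]); out.append((cf,p,e,len(mm)))
    return out
E
python3 - <<'E'
from look import *
np.set_printoptions(precision=4,suppress=True)
mt={c:mask(c,"dock") for c in("top","scene")}
D,e=fit(B["dock"],{c:v[0][2] for c,v in mt.items() if v},[.6,.05,0]);print("dock",D,e,[ (v[0][0],v[0][1]) for v in mt.values()])
for c,v in mt.items(): print(fit(B["dock"],{c:v[0][2]},D))
P=packs()
for cf,p,e,n in P: print("pack",cf,p,e,n,todock(D,p),p[2]-D[2])
mt={c:mask(c,"straightedge") for c in("top","scene")}
g=back("top",[388,232],.05)[0]
S,e=fit(B["edge"],{c:v[0][2] for c,v in mt.items() if v},[g[0],g[1],-np.pi/2-.25]);print("S",S,e)
for c,v in mt.items(): print(fit(B["edge"],{c:v[0][2]},S))
for n in("screwdriver","gel","spent_pack","tester","sanitiser"):
    for cf,px,m in mask("top",n): print(n,cf,px,back("top",px,.02)[0])
v=mask("top","contact_strip")[0];ys,xs=np.where(v[2]>0);b=back("top",np.c_[xs,ys],.024);d=np.array([todock(D,q) for q in b]);print(v[0],np.percentile(d,[2,50,98],axis=0))
E
```

```text
dock [ 0.706  -0.161   0.0571] 0.16505533456802368 [(0.67, [256.7, 147.0]), (0.6, [226.3, 233.9])]
(array([ 0.7069, -0.1598,  0.0548]), np.float64(0.18556034564971924))
(array([ 0.7035, -0.1623,  0.0495]), np.float64(0.13539642095565796))
pack 0.93 [ 0.6037  0.0236 -0.0372] 0.09149852395057678 2 [-0.0916  0.1902] -0.09430362734792738
pack 0.8 [0.5653 0.0993 0.1047] 0.0894022285938263 2 [-0.1256  0.2679] 0.0476509839401463
pack 0.74 [ 0.5756 -0.0495  0.1643] 0.09898674488067627 2 [-0.1238  0.1188] 0.1072042906924974
pack 0.61 [ 0.5799 -0.1231  0.1022] 0.08436614274978638 2 [-0.1237  0.045 ] 0.045144177468501995
S [ 0.4516 -0.4413 -1.4738] 0.6227830648422241Traceback (most recent call last):
  File "<stdin>", line 11, in <module>
IndexError: list index out of range
```

```bash
python3 - <<'E'
from look import *
np.set_printoptions(precision=4,suppress=True)
bd=B["dock"]+[(-.013,.021,.001,.311,.002,.024)]
mt={c:mask(c,"dock") for c in("top","scene")}
D,e=fit(bd,{c:v[0][2] for c,v in mt.items() if v},[.706,-.16,.055]);print("dock",D,e)
for c,v in mt.items(): print(c,fit(bd,{c:v[0][2]},D))
mt={c:mask(c,"straightedge") for c in("top","scene")}
mt={c:v for c,v in mt.items() if v}
g=back("top",[388,232],.05)[0];print(g)
S,e=fit(B["edge"],{c:v[0][2] for c,v in mt.items()},[g[0],g[1],np.pi+.25]);print("S",S,e)
for c,v in mt.items(): print(c,fit(B["edge"],{c:v[0][2]},S))
for n in("screwdriver","gel","spent_pack","tester","sanitiser"):
    for cf,px,m in mask("top",n): print(n,cf,px,back("top",px,.02)[0])
for v in mask("top","contact_strip"): ys,xs=np.where(v[2]>0);b=back("top",np.c_[xs,ys],.024);d=np.array([todock(D,q) for q in b]);print(v[0],np.percentile(d,[2,50,98],axis=0))
im=cv2.imread("pics/top0.png"); 
for b in bd+[]:
    h=cv2.convexHull(np.float32(proj("top",pts(b,D)))*1);cv2.polylines(im,[np.int32(h*16)],True,(0,0,255),1,shift=4)
for b in B["edge"]:
    h=cv2.convexHull(np.float32(proj("top",pts(b,S))));cv2.polylines(im,[np.int32(h*16)],True,(0,0,255),1,shift=4)
cv2.imwrite("pics/ov.png",cv2.resize(im[110:290,170:440],None,fx=2.9,fy=2.9,interpolation=cv2.INTER_CUBIC))
E
```

```text
dock [ 0.707  -0.1606  0.0538] 0.06264588236808777
top (array([ 0.707 , -0.1605,  0.0542]), np.float64(0.07907533645629883))
scene (array([ 0.7067, -0.1619,  0.0484]), np.float64(0.042637407779693604))
[ 0.4809 -0.3994  0.05  ]
S [ 0.4821 -0.3991  3.4178] 0.05918341875076294
scene (array([ 0.482 , -0.3992,  3.4178]), np.float64(0.058924973011016846))
screwdriver 0.8 [343.8, 252.4] [ 0.4238 -0.2731  0.02  ]
gel 0.54 [388.8, 164.3] [ 0.6895 -0.422   0.02  ]
spent_pack 0.9 [350.6, 158.1] [ 0.7093 -0.3045  0.02  ]
tester 0.81 [117.8, 230.2] [0.4934 0.4006 0.02  ]
sanitiser 0.76 [135.3, 161.9] [0.7022 0.3544 0.02  ]
0.59 [[-0.0198  0.0129]
 [-0.0063  0.1643]
 [ 0.0071  0.3039]]
```

View pics/ov.png

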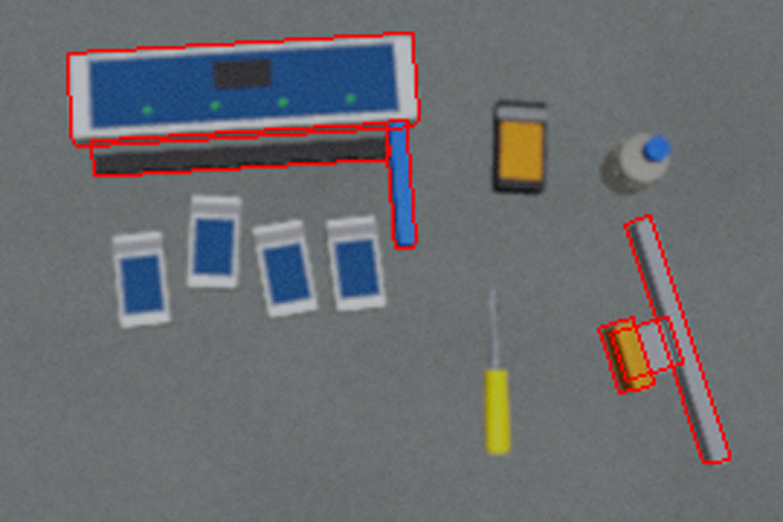

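```bash
cat > g.py <<'E'
import sys
from h import *
from scipy.spatial.transform import Rotation as Ro
np.set_printoptions(precision=4,suppress=True)
D=np.array([.707,-.1607,.0535])
def row(pos,yaw):
    s=robot.read_state();R0=Ro.from_rotvec(s["orientation"]);p0=s["tool_pos"]
    R1=Ro.from_matrix(np.array([[np.cos(yaw),np.sin(yaw),0],[np.sin(yaw),-np.cos(yaw),0],[0,0,-1]]))
    q=R0.inv()
    print("t",s["t"],"pos",p0,"z",R0.as_matrix()[:,2],"open",s["opening"],"F",s["force"],s["gripper_force"])
    print("row",np.round(np.r_[q.apply(np.array(pos)-p0)*1000]),"mm",np.round((q*R1).as_rotvec(True),1))
    return
def edge(ex,ey,head,z):
    """edge middle at dock (ex,ey), facing head (rad, dock frame), TCP z"""
    h=head+D[2];c,s=np.cos(D[2]),np.sin(D[2])
    e=D[:2]+[c*ex-s*ey,s*ex+c*ey];o=e-.069*np.array([np.cos(h),np.sin(h)])
    print("origin",o);row([o[0],o[1],z],h+np.pi/2)
E
python3 -c "
from g import *
row([.482,-.399,.12],3.418+np.pi-2*np.pi)"
```

```text
t 0.9 pos [ 0.2604 -0.5406  0.2187] z [ 0. -0. -1.] open 0.09277704200562199 F [-0.4947  0.2495  0.1303] 0.0
row [261. -31.  99.] mm [ 0.  -0.   9.9]
```

carry_out --pt "0.261 -0.031 0.099 0 0 9.9" --pt "0.261 -0.031 0.099 0 0 9.9" --pt "0.261 -0.031 0.099 0 0 9.9" --pt "0.261 -0.031 0.099 0 0 9.9" --pt "0.261 -0.031 0.099 0 0 9.9" --pt "0.261 -0.031 0.099 0 0 9.9" --pt "0.261 -0.031 0.099 0 0 9.9" --pt "0.261 -0.031 0.099 0 0 9.9" --jaw 123 --force 60

```text
t: 1.9
tool_pos: [0.4814, -0.4006, 0.1205]
orientation: [3.111, 0.43, 0.001]
force: [0.7, 0.5, 0.7]
opening: 0.0483
gripper_force: 0.0
```

```bash
python3 -c "
from g import *
im=robot.read_camera('scene');cv2.imwrite('pics/s1.png',cv2.resize(im[60:200,90:290,::-1],None,fx=3.5,fy=3.5))
row([.482,-.399,.017],3.418+np.pi-2*np.pi)"
```

```text
t 1.95 pos [ 0.4814 -0.4006  0.1204] z [ 0.0007 -0.0009 -1.    ] open 0.04824055087363364 F [ 0.0551 -0.1437  0.4689] 0.0
row [  1.  -2. 103.] mm [ 0.1 -0.  -0.1]
```

View pics/s1.png

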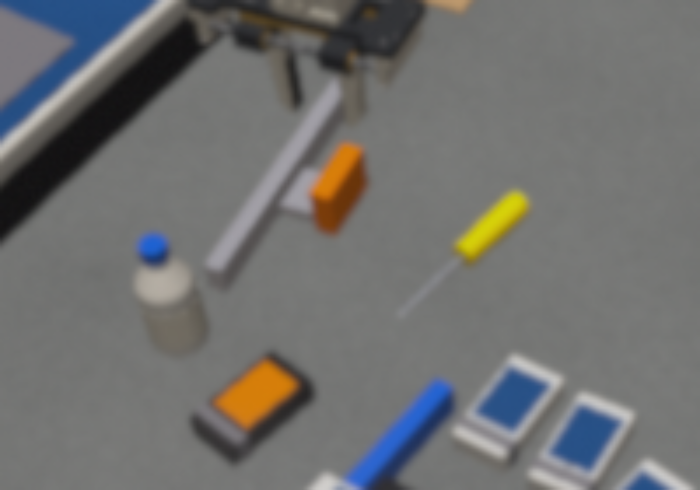

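The crop shows the open fingers, tips near (290,100) and (350,115), straddling the line above the orange block (340,185). That fits the height offset, so I'll descend.

carry_out --pt "0.001 -0.002 0.04 0 0 0" --pt "0.001 -0.002 0.075 0 0 0" --pt "0.001 -0.002 0.095 0 0 0" --pt "0.001 -0.002 0.103 0 0 0" --pt "0.001 -0.002 0.103 0 0 0"

```text
t: 2.58
tool_pos: [0.4826, -0.3977, 0.0171]
orientation: [3.111, 0.432, 0.0]
force: [0.2, 0.3, 0.3]
opening: 0.0481
gripper_force: 0.0
```

carry_out --pt "0 0 0 0 0 0" --pt "0 0 0 0 0 0" --pt "0 0 0 0 0 0" --pt "0 0 0 0 0 0" --pt "0 0 0 0 0 0" --pt "0 0 0 0 0 0" --jaw 255 --force 60

```text
t: 3.32
tool_pos: [0.483, -0.3978, 0.0175]
orientation: [3.111, 0.432, 0.001]
force: [0.2, -1.1, 5.9]
opening: 0.0214
gripper_force: 60.0
```

carry_out --pt "0 0 -0.02 0 0 0" --pt "0 0 -0.06 0 0 0" --pt "0 0 -0.1 0 0 0" --pt "0 0 -0.1 0 0 0"

```text
t: 3.82
tool_pos: [0.4845, -0.399, 0.1217]
orientation: [3.106, 0.432, 0.007]
force: [1.1, -0.9, -2.8]
opening: 0.0218
gripper_force: 60.0
```

```bash
python3 -c "
from g import *
edge(-.205,.155,0,.10)"
```

```text
origin [ 0.4251 -0.0206]
t 3.825 pos [ 0.4845 -0.399   0.1217] z [ 0.0054 -0.0051 -1.    ] open 0.02181111444229439 F [ 1.0945 -0.9055 -2.7792] 59.996312856674194
row [  46. -380.   19.] mm [  0.5   0.1 -77.2]
```

carry_out --pt "0.006 -0.048 0.0 0 0 -9.6" --pt "0.012 -0.095 0.0 0 0 -19.3" --pt "0.017 -0.142 0.0 0 0 -28.9" --pt "0.023 -0.19 0.0 0 0 -38.6" --pt "0.029 -0.238 0.005 0 0 -48.2" --pt "0.035 -0.285 0.01 0 0 -57.9" --pt "0.041 -0.333 0.015 0 0 -67.5" --pt "0.046 -0.38 0.019 0 0 -77.2" --pt "0.046 -0.38 0.019 0 0 -77.2" --pt "0.046 -0.38 0.019 0 0 -77.2"

```text
t: 5.08
tool_pos: [0.4225, -0.0191, 0.0968]
orientation: [-2.162, -2.278, 0.002]
force: [-0.7, 0.3, -2.0]
opening: 0.0217
gripper_force: 60.0
```

```bash
cat > se.py <<'E'
from g import *
robot.read_camera("top");robot.read_camera("scene")
def tool2S():
    s=robot.read_state();M=Ro.from_rotvec(s["orientation"]).as_matrix()
    return s["tool_pos"],np.arctan2(M[1,0],M[0,0])-np.pi
E
python3 -c "
from se import *
p,y=tool2S();z=p[2]-.0175
ms={c:mask(c,'straightedge') for c in('top','scene')}
ms={c:v[0][2] for c,v in ms.items() if v};print(list(ms),p,y)
for k in ms: print(k,fit(B['edge'],{k:ms[k]},[p[0],p[1],y],z=z))
edge(-.205,.155,0,.0295)"
```

```text
['top', 'scene'] [ 0.423  -0.0199  0.0973] -1.5202274259556574
top (array([ 0.4232, -0.0229, -1.5127]), np.float64(0.799680769443512))
scene (array([ 0.424 , -0.0234, -1.5294]), np.float64(0.23818081617355347))
origin [ 0.4251 -0.0206]
t 5.275 pos [ 0.4232 -0.02    0.0975] z [-0.0003 -0.0001 -1.    ] open 0.021664500002170434 F [-0.0148  0.1482 -2.7229] 59.99634325504303
row [-1.  2. 68.] mm [-0.   0.  -0.2]
```

carry_out --pt "0 0.001 0.03 0 0 0" --pt "0 0.002 0.055 0 0 0" --pt "0 0.002 0.068 0 0 0" --pt "0 0.01 0.068 0 0 0" --pt "0 0.018 0.068 0 0 0" --pt "0 0.026 0.068 0 0 0" --pt "0 0.034 0.068 0 0 0" --pt "0 0.042 0.068 0 0 0" --pt "0 0.05 0.068 0 0 0" --pt "0 0.058 0.068 0 0 0"

```text
t: 6.52
tool_pos: [0.4814, -0.016, 0.0295]
orientation: [-2.162, -2.279, 0.001]
force: [-2.7, -0.0, -2.4]
opening: 0.0219
gripper_force: 60.0
```

carry_out --pt "0 0.006 0 0 0 0" --pt "0 0.012 0 0 0 0" --pt "0 0.018 0 0 0 0" --pt "0 0.024 0 0 0 0" --pt "0 0.024 0 0 0 0"

```text
t: 7.15
tool_pos: [0.5061, -0.0147, 0.0299]
orientation: [2.162, 2.278, 0.002]
force: [0.2, 0.6, -2.0]
opening: 0.0215
gripper_force: 60.0
```

```bash
python3 -c "
from look import *
from se import *
im=robot.read_camera('scene');cv2.imwrite('pics/s2.png',cv2.resize(im[120:300,150:360,::-1],None,fx=3.3,fy=3.3))
ms=mask('scene','pack1',6)
for cf,px,m in ms:
    g=back('scene',px,.02)[0];p,e=fit(B['pack'],{'scene':m},[g[0],g[1],.05]);print(cf,e,todock(D,p),p[2]-D[2])
edge(-.125,.155,0,.0295)"
```

```text
0.98 0.07416903972625732 [-0.0762  0.1113] 0.009128027310260238
0.95 0.04528731107711792 [-0.0751  0.2629] 0.0017539345475301102
0.81 0.0841490626335144 [-0.074   0.1924] 0.0016505226011652024
0.7 0.08294892311096191 [-0.0757  0.0395] 0.0369945540997201
origin [ 0.505  -0.0163]
t 7.35 pos [ 0.5056 -0.0147  0.03  ] z [ 0.0012 -0.     -1.    ] open 0.021640464909878164 F [ 0.7874 -0.8385 -2.734 ] 59.99635577201843
row [-2. -1.  0.] mm [ 0.1  0.  -0. ]
```

View pics/s2.png

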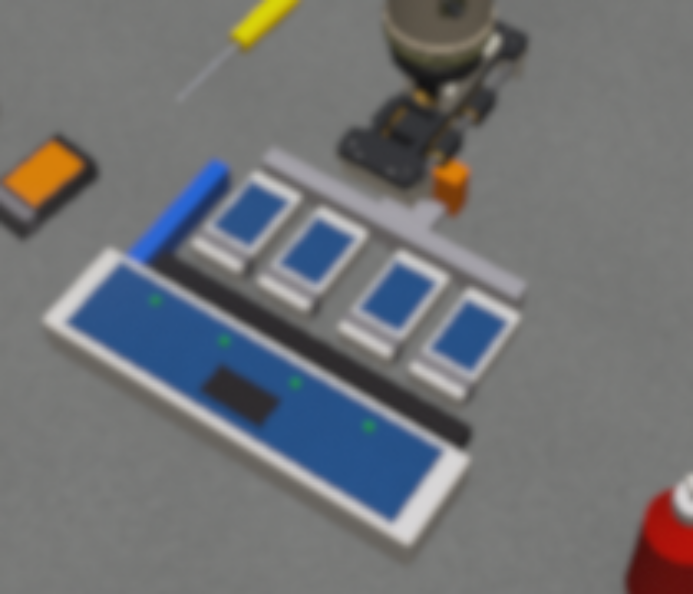

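The packs are squared up in a line in front of the strip, and the bar is behind them, with its top edge running from (270,155) to (520,290). Next I back off, lift and swing round to the left for the sideways push.

carry_out --pt "0 -0.02 0 0 0 0" --pt "0 -0.03 -0.03 0 0 0" --pt "0 -0.03 -0.07 0 0 0" --pt "0 -0.03 -0.07 0 0 0"

```text
t: 7.85
tool_pos: [0.4782, -0.0167, 0.1036]
orientation: [2.158, 2.274, 0.007]
force: [0.7, 0.5, -1.8]
opening: 0.0216
gripper_force: 60.0
```

```bash
python3 -c "
from se import *
p,y=tool2S();z=p[2]-.0175
ms={c:mask(c,'straightedge') for c in('scene',)}
ms={c:v[0][2] for c,v in ms.items() if v};print(list(ms),p,y)
for k in ms: print(k,fit(B['edge'],{k:ms[k]},[p[0],p[1],y],z=z))
edge(-.16,.32,-np.pi/2,.10)"
```

```text
['scene'] [ 0.4754 -0.0163  0.0996] -1.518150257478831
scene (array([ 0.4766, -0.0214, -1.5242]), np.float64(0.20590496063232422))
origin [0.5264 0.2192]
t 8.0 pos [ 0.4745 -0.0162  0.0986] z [-0.001   0.0002 -1.    ] open 0.022028510884401036 F [-0.0635  0.1373 -3.4643] 59.99627351760864
row [232.  64.  -1.] mm [-0.1  0.  89.9]
```

carry_out --pt "0.026 0.007 0 0 0 10" --pt "0.052 0.014 0 0 0 20" --pt "0.077 0.021 0 0 0 30" --pt "0.103 0.028 0 0 0 40" --pt "0.129 0.035 0 0 0 50" --pt "0.155 0.043 0 0 0 60" --pt "0.18 0.05 0 0 0 70" --pt "0.206 0.057 0 0 0 80" --pt "0.232 0.064 -0.001 0 0 89.9" --pt "0.232 0.064 -0.001 0 0 89.9" --pt "0.232 0.064 -0.001 0 0 89.9"

```text
t: 9.38
tool_pos: [0.5258, 0.2181, 0.099]
orientation: [3.139, 0.09, -0.004]
force: [-0.4, -0.2, -3.1]
opening: 0.0213
gripper_force: 60.0
```

```bash
python3 -c "
from se import *
p,y=tool2S();z=p[2]-.0175
ms={c:mask(c,'straightedge') for c in('top','scene',)}
ms={c:v[0][2] for c,v in ms.items() if v};print(list(ms),p,y)
for k in ms: print(k,fit(B['edge'],{k:ms[k]},[p[0],p[1],y],z=z))
edge(-.16,.32,-np.pi/2,.0295)"
```

```text
['top', 'scene'] [0.5262 0.2178 0.0997] -3.0859566635653155
top (array([ 0.5226,  0.2185, -3.0837]), np.float64(0.5701290965080261))
scene (array([ 0.5263,  0.2172, -3.0871]), np.float64(0.3850560188293457))
origin [0.5264 0.2192]
t 9.575 pos [0.5266 0.2179 0.1003] z [-0.0005 -0.0003 -1.    ] open 0.02172741864530627 F [-0.1706  0.7012 -3.6124] 59.99619483947754
row [-0. -1. 71.] mm [0.  0.  0.1]
```

carry_out --pt "0 0 0.03 0 0 0" --pt "0 0 0.06 0 0 0" --pt "0 0.003 0.071 0 0 0" --pt "0 0.011 0.071 0 0 0" --pt "0 0.019 0.071 0 0 0" --pt "0 0.027 0.071 0 0 0" --pt "0 0.035 0.071 0 0 0" --pt "0 0.043 0.071 0 0 0" --pt "0 0.051 0.071 0 0 0" --pt "0 0.059 0.071 0 0 0" --pt "0 0.067 0.071 0 0 0" --pt "0 0.075 0.071 0 0 0"

```text
t: 11.08
tool_pos: [0.5309, 0.1434, 0.0297]
orientation: [-3.14, -0.086, -0.0]
force: [-0.0, 2.3, -1.2]
opening: 0.0216
gripper_force: 60.0
```

carry_out --pt "0 0.007 0 0 0 0" --pt "0 0.014 0 0 0 0" --pt "0 0.02 0 0 0 0" --pt "0 0.026 0 0 0 0" --pt "0 0.026 0 0 0 0"

```text
t: 11.7
tool_pos: [0.5323, 0.1172, 0.0295]
orientation: [3.14, 0.084, -0.0]
force: [0.6, 0.5, -2.9]
opening: 0.0219
gripper_force: 60.0
```

```bash
cat > pk.py <<'E'
from se import *
def pk():
    for cf,px,m in mask('scene','pack1',6):
        g=back('scene',px,.02)[0];p,e=fit(B['pack'],{'scene':m},[g[0],g[1],.05]);print(cf,round(e,3),todock(D,p),p[2]-D[2])
E
python3 -c "
from pk import *
pk()
edge(-.16,.208,-np.pi/2,.0295)"
```

```text
0.79 0.149 [-0.0754  0.0327] 0.03020139284028687
0.59 0.182 [-0.074   0.0825] 0.15224631396635083
0.57 0.2 [-0.0751  0.1364] 0.08180336696006707
origin [0.5324 0.1073]
t 11.85 pos [0.5321 0.1175 0.0294] z [-0.0006 -0.0006 -1.    ] open 0.021761042832274324 F [-0.5502  0.1515 -2.9574] 59.996511340141296
row [-0. 10. -0.] mm [0. 0. 0.]
```

carry_out --pt "0 0.004 0 0 0 0" --pt "0 0.008 0 0 0 0" --pt "0 0.01 0 0 0 0" --pt "0 0.01 0 0 0 0"

```text
t: 12.35
tool_pos: [0.5328, 0.1076, 0.0295]
orientation: [3.14, 0.085, -0.0]
force: [0.1, 1.6, -3.2]
opening: 0.0216
gripper_force: 60.0
```

carry_out --pt "0 0.002 0 0 0 0" --pt "0 0.004 0 0 0 0" --pt "0 0.004 0 0 0 0"

```text
t: 12.72
tool_pos: [0.5324, 0.1068, 0.0298]
orientation: [-3.136, -0.086, 0.001]
force: [-3.5, 15.8, -0.1]
opening: 0.0217
gripper_force: 60.1
```

carry_out --pt "0 -0.004 0 0 0 0" --pt "0 -0.014 0 0 0 0" --pt "0 -0.03 -0.01 0 0 0" --pt "0 -0.03 -0.05 0 0 0" --pt "0 -0.03 -0.07 0 0 0" --pt "0 -0.03 -0.07 0 0 0"

```text
t: 13.48
tool_pos: [0.5334, 0.1348, 0.1025]
orientation: [-3.14, -0.086, -0.008]
force: [-0.5, 0.1, -3.2]
opening: 0.0217
gripper_force: 60.0
```

```bash
python3 -c "
from pk import *
pk()
im=robot.read_camera('scene');cv2.imwrite('pics/s3.png',cv2.resize(im[120:300,150:360,::-1],None,fx=3.3,fy=3.3))
edge(-.155,.140,0,.10)"
```

```text
0.9 0.146 [-0.0744  0.0721] 0.04401158921102714
0.83 0.216 [-0.075   0.0198] 0.10189669782551267
0.79 0.146 [-0.0732  0.1788] 0.09900028238111455
0.67 0.228 [-0.0757  0.1257] 0.058496962307902516
origin [ 0.4758 -0.0329]
t 13.675 pos [0.5304 0.1339 0.0982] z [-0.0023 -0.0004 -1.    ] open 0.021958845172420402 F [-0.2195  0.3991 -3.9576] 59.99637722969055
row [-64. 164.  -2.] mm [ -0.1   0.1 -89.9]
```

View pics/s3.png

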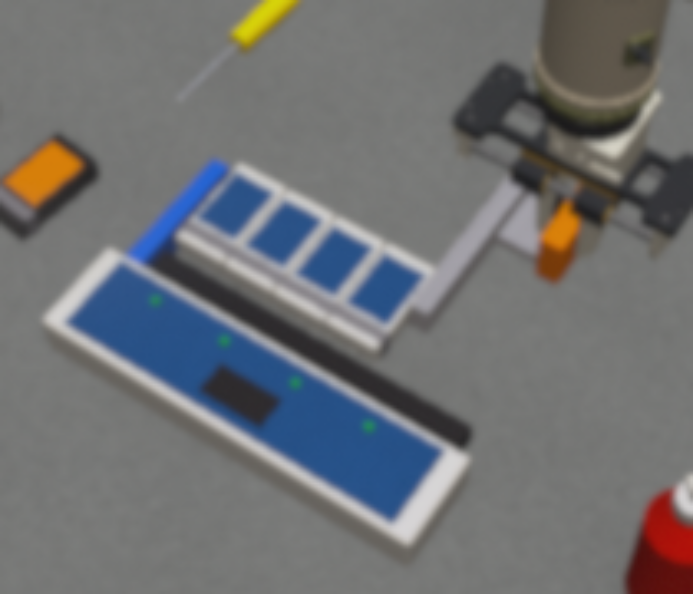

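The row is tight against the fence: packs from (235,185) to (390,290), no gaps visible. Now I swing behind it.

carry_out --pt "-0.007 0.018 0 0 0 -10" --pt "-0.014 0.036 0 0 0 -20" --pt "-0.021 0.055 0 0 0 -30" --pt "-0.028 0.073 0 0 0 -40" --pt "-0.036 0.091 0 0 0 -50" --pt "-0.043 0.109 0 0 0 -60" --pt "-0.05 0.128 0 0 0 -70" --pt "-0.057 0.146 0 0 0 -80" --pt "-0.064 0.164 -0.002 0 0 -89.9" --pt "-0.064 0.164 -0.002 0 0 -89.9" --pt "-0.064 0.164 -0.002 0 0 -89.9"

```text
t: 15.05
tool_pos: [0.4761, -0.033, 0.1009]
orientation: [-2.166, -2.274, 0.001]
force: [-1.7, -0.5, -2.9]
opening: 0.0217
gripper_force: 60.0
```

```bash
python3 -c "
from pk import *
p,y=tool2S();z=p[2]-.0175
for v in mask('scene','straightedge'): print(p,y,fit(B['edge'],{'scene':v[2]},[p[0],p[1],y],z=z))
edge(-.155,.140,0,.0295)"
```

```text
[ 0.4763 -0.0328  0.1012] -1.5200355854425354 (array([ 0.4774, -0.0361, -1.5285]), np.float64(0.23502445220947266))
origin [ 0.4758 -0.0329]
t 15.2 pos [ 0.4764 -0.0328  0.1013] z [-0.0005  0.0002 -1.    ] open 0.02135775205548852 F [-0.3919 -1.1907 -4.0511] 59.996328949928284
row [-0. -1. 72.] mm [-0.  -0.  -0.1]
```

carry_out --pt "0.002 0 0.03 0 0 0" --pt "0.002 0 0.06 0 0 0" --pt "0.002 0.002 0.072 0 0 0" --pt "0.002 0.01 0.072 0 0 0" --pt "0.002 0.018 0.072 0 0 0" --pt "0.002 0.024 0.072 0 0 0" --pt "0.002 0.03 0.072 0 0 0" --pt "0.002 0.036 0.072 0 0 0" --pt "0.002 0.04 0.072 0 0 0" --pt "0.002 0.04 0.072 0 0 0"

```text
t: 16.45
tool_pos: [0.5164, -0.0293, 0.0295]
orientation: [-2.162, -2.279, -0.0]
force: [-0.9, 0.1, -3.5]
opening: 0.0216
gripper_force: 60.0
```

carry_out --pt "0 0.002 0 0 0 0" --pt "0 0.004 0 0 0 0" --pt "0 0.006 0 0 0 0" --pt "0 0.008 0 0 0 0" --pt "0 0.01 0 0 0 0" --pt "0 0.012 0 0 0 0"

```text
t: 17.2
tool_pos: [0.5274, -0.0289, 0.0295]
orientation: [-2.161, -2.278, 0.003]
force: [-9.0, -0.2, 2.1]
opening: 0.0216
gripper_force: 60.0
```

```bash
python3 -c "
from pk import *
pk()
edge(-.096,.140,0,.0295)"
```

```text
0.98 0.285 [-0.0605  0.0198] 0.17857867155349796
0.98 0.325 [-0.0565  0.0713] 0.02012497588734568
0.95 0.139 [-0.0608  0.1807] 0.025175312047838648
0.63 0.268 [-0.0612  0.1232] 0.0852047917500191
origin [ 0.5347 -0.0297]
t 17.35 pos [ 0.5277 -0.0289  0.0294] z [-0.0015 -0.0003 -1.    ] open 0.021541110719131815 F [-6.2409 -0.3256 -0.587 ] 59.99718189239502
row [-1.  7. -0.] mm [-0.1  0.  -0. ]
```

carry_out --pt "0 0.0015 0 0 0 0" --pt "0 0.003 0 0 0 0" --pt "0 0.0045 0 0 0 0" --pt "0 0.0045 0 0 0 0"

```text
t: 17.85
tool_pos: [0.5321, -0.0286, 0.0294]
orientation: [-2.161, -2.278, 0.002]
force: [-7.1, -1.1, -0.1]
opening: 0.0218
gripper_force: 60.0
```

carry_out --pt "0 0.001 0 0 0 0" --pt "0 0.002 0 0 0 0" --pt "0 0.003 0 0 0 0" --pt "0 0.003 0 0 0 0"

```text
t: 18.35
tool_pos: [0.5344, -0.0285, 0.0293]
orientation: [-2.161, -2.278, 0.004]
force: [-10.5, -1.7, 1.0]
opening: 0.022
gripper_force: 60.0
```

carry_out --pt "0 0.001 0 0 0 0" --pt "0 0.002 0 0 0 0" --pt "0 0.002 0 0 0 0"

```text
t: 18.73
tool_pos: [0.5345, -0.0285, 0.0287]
orientation: [-2.159, -2.276, 0.008]
force: [-18.1, -2.7, 6.7]
opening: 0.0217
gripper_force: 60.0
```

```bash
python3 -c "
from pk import *
edge(-.096,.140,0,.0295)"
```

```text
origin [ 0.5347 -0.0297]
t 18.825 pos [ 0.5345 -0.0285  0.0287] z [-0.0071 -0.0003 -1.    ] open 0.021578111649127135 F [-18.1054  -1.9132   6.7317] 60.000425577163696
row [-1.  0. -1.] mm [-0.4 -0.  -0. ]
```

carry_out --pt "0 0.0005 0 0 0 0" --pt "0 0.0005 0 0 0 0" --pt "0 0.0005 0 0 0 0" --pt "0 0.0005 0 0 0 0" --pt "0 0.0005 0 0 0 0" --pt "0 0.0005 0 0 0 0"

```text
t: 19.58
tool_pos: [0.5345, -0.0285, 0.0286]
orientation: [-2.158, -2.275, 0.009]
force: [-20.1, -2.9, 7.2]
opening: 0.0216
gripper_force: 60.0
```

```bash
python3 -c "
from pk import *
pk()
im=robot.read_camera('scene');cv2.imwrite('pics/s4.png',cv2.resize(im[150:270,170:310,::-1],None,fx=5,fy=5,interpolation=cv2.INTER_CUBIC))
edge(-.096,.140,0,.0295)"
```

```text
0.9 0.281 [-0.0574  0.0708] 0.06508161329732512
0.89 0.23 [-0.0555  0.017 ] -0.006931807065159869
0.79 0.244 [-0.0559  0.1245] 0.04859402108802532
0.7 0.16 [-0.0535  0.1813] -0.0004171859817958465
origin [ 0.5347 -0.0297]
t 19.775 pos [ 0.5345 -0.0285  0.0286] z [-0.0081 -0.0003 -1.    ] open 0.021702761235147874 F [-20.4917  -2.7745   8.3273] 60.00074923038483
row [-1.  0. -1.] mm [-0.5 -0.  -0. ]
```

View pics/s4.png

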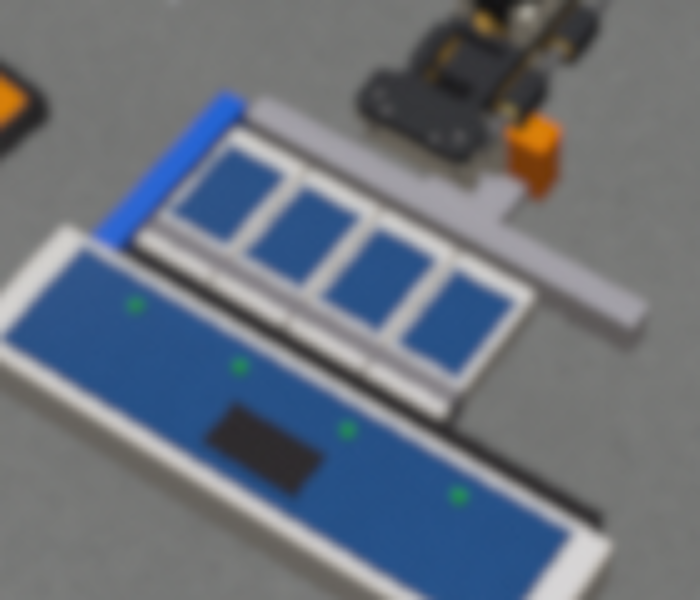

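The bar is pressing the row with the packs level. I'll overlay the predicted home pose to check the depth.

```bash
python3 -c "
from pk import *
im=robot.read_camera('scene')[:,:,::-1].copy()
S=5;o=np.array([170,150]);I=cv2.resize(im[150:270,170:310],None,fx=S,fy=S,interpolation=cv2.INTER_CUBIC)
def poly(X,col): cv2.polylines(I,[np.int32(((proj('scene',X)-o+.5)*S-.5)*16)],True,col,1,shift=4)
def rect(x0,x1,y0,y1,z):
    c,s=np.cos(D[2]),np.sin(D[2]);return [(D[0]+c*x-s*y,D[1]+s*x+c*y,z) for x,y in((x0,y0),(x1,y0),(x1,y1),(x0,y1))]
poly(rect(.021,.111,-.03,.33,.046),(0,0,255));poly(rect(-.109,.021,-.018,0,.034),(0,0,255))
poly(rect(0,.02,.001,.311,.024),(0,255,255));poly(rect(-.096,0,0,.208,.026),(0,255,0))
cv2.imwrite('pics/s5.png',I)"
```

```text
(no output)
```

View pics/s5.png

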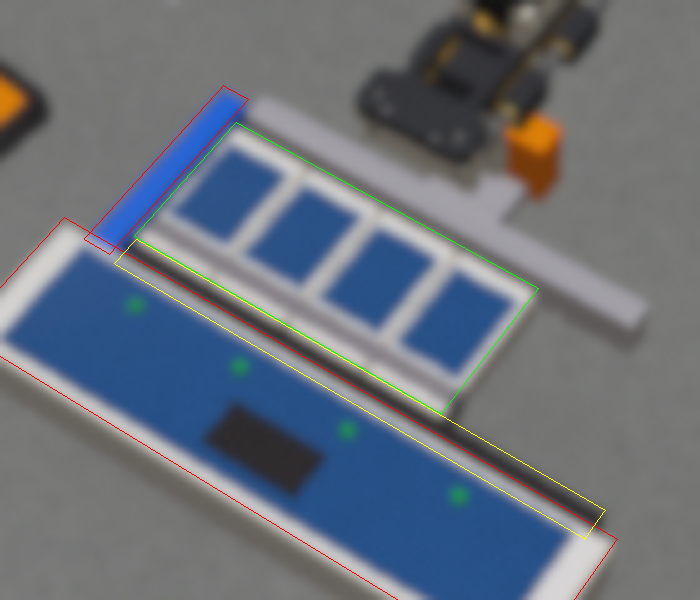

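The predicted outlines for the home strip and the finished row match the picture to about 1-2 mm. I'll back off and set the straightedge down well behind the packs.

carry_out --pt "0 -0.003 0 0 0 0" --pt "0 -0.008 0 0 0 0" --pt "0 -0.02 0 0 0 0" --pt "0 -0.045 0 0 0 0" --pt "0 -0.075 0 0 0 0" --pt "0 -0.095 0 0 0 0" --pt "0 -0.1 0 0 0 0" --pt "0 -0.1 0 0 0 0" --pt "0 -0.1 0 0 0 0"

```text
t: 21.05
tool_pos: [0.4394, -0.0335, 0.0301]
orientation: [2.161, 2.278, 0.001]
force: [0.8, 0.5, -3.1]
opening: 0.0214
gripper_force: 60.0
```

```bash
python3 -c "
from pk import *
edge(-.197,.140,0,.018)
pk()
im=robot.read_camera('scene')[:,:,::-1].copy()
S=5;o=np.array([170,130]);I=cv2.resize(im[130:250,170:310],None,fx=S,fy=S,interpolation=cv2.INTER_CUBIC)
def poly(X,col): cv2.polylines(I,[np.int32(((proj('scene',X)-o+.5)*S-.5)*16)],True,col,1,shift=4)
def rect(x0,x1,y0,y1,z):
    c,s=np.cos(D[2]),np.sin(D[2]);return [(D[0]+c*x-s*y,D[1]+s*x+c*y,z) for x,y in((x0,y0),(x1,y0),(x1,y1),(x0,y1))]
poly(rect(0,.02,.001,.311,.024),(0,255,255));poly(rect(-.096,0,0,.208,.026),(0,255,0))
cv2.imwrite('pics/s6.png',I)"
```

```text
origin [ 0.4339 -0.0351]
t 21.15 pos [ 0.4391 -0.0334  0.0298] z [ 0.0006 -0.0001 -1.    ] open 0.022234138826842283 F [-0.8802  0.4271 -3.3021] 59.99628782272339
row [-1. -5. 12.] mm [ 0.  0. -0.]
0.94 0.284 [-0.0536  0.018 ] 0.09348194408721994
0.79 0.202 [-0.055   0.1246] 0.10102925163586504
0.73 0.146 [-0.0532  0.1809] 0.024215899794953165
0.69 0.33 [-0.0572  0.0722] 0.11132812490933675
0.52 0.843 [0.0574 0.2747] -0.6708566656505612
```

View pics/s6.png

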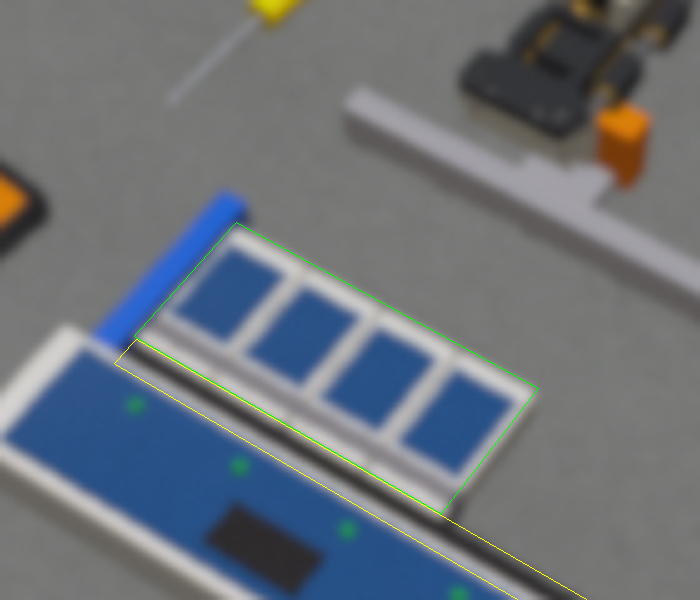

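The row stays tight and home after the retreat (green outline matches the packs). Setting down now.

carry_out --pt "0 -0.002 0.005 0 0 0" --pt "0 -0.003 0.009 0 0 0" --pt "0 -0.003 0.0115 0 0 0" --pt "0 -0.003 0.0125 0 0 0" --pt "0 -0.003 0.0125 0 0 0"

```text
t: 21.88
tool_pos: [0.4357, -0.0336, 0.0175]
orientation: [2.162, 2.279, 0.0]
force: [-2.8, 0.5, 2.0]
opening: 0.0219
gripper_force: 60.0
```

carry_out --pt "0 0 0 0 0 0" --pt "0 0 0 0 0 0" --pt "0 0 0 0 0 0" --pt "0 0 0 0 0 0" --pt "0 0 0 0 0 0" --jaw 130

```text
t: 22.5
tool_pos: [0.4354, -0.0335, 0.0171]
orientation: [2.162, 2.279, 0.0]
force: [-0.3, -0.0, 0.1]
opening: 0.0455
gripper_force: 0.0
```

carry_out --pt "0 0 -0.01 0 0 0" --pt "0 0 -0.03 0 0 0" --pt "0 0 -0.07 0 0 0" --pt "0 0 -0.12 0 0 0" --pt "0 0 -0.15 0 0 0" --pt "0 0 -0.15 0 0 0" --pt "0 0 -0.15 0 0 0" --pt "0 0 -0.15 0 0 0"

```text
t: 23.5
tool_pos: [0.4344, -0.0334, 0.1656]
orientation: [-2.161, -2.277, 0.002]
force: [0.4, -0.4, -0.1]
opening: 0.0459
gripper_force: 0.0
```

```bash
python3 -c "
from pk import *
v=mask('scene','straightedge')
for m in v: print(fit(B['edge'],{'scene':m[2]},[.434,-.035,-1.517]))
im=robot.read_camera('scene')[:,:,::-1];cv2.imwrite('pics/s7.png',cv2.resize(im,None,fx=1.5,fy=1.5))
row([.44,-.03,.17],1.57)"
```

```text
(array([ 0.436 , -0.0378, -1.5174]), np.float64(0.06028866767883301))
t 23.7 pos [ 0.4349 -0.0335  0.1663] z [-0.0016  0.0003 -1.    ] open 0.04574450917844461 F [0.3529 0.4087 0.381 ] 0.0
row [ 3.  5. -4.] mm [-0.1 -0.   3.1]
```

View pics/s7.png

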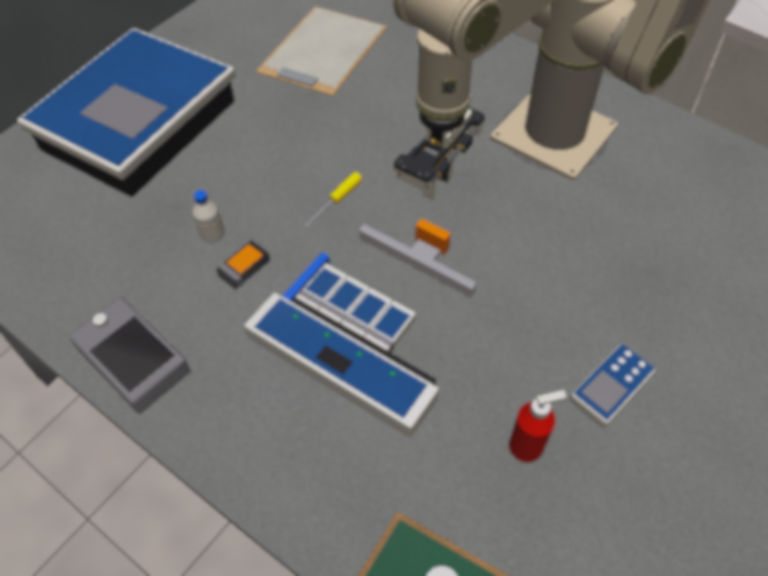

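The straightedge lies flat at (418,258), clear of the row. The row is tight in the dock at (355,305), and the other things look undisturbed.

```bash
python3 -c "
from plant import robot
print(robot.close_job())"
```

```text
the job is handed in; nothing more can be done
None
```

I handed the job in at about 24 s: the four packs are tight against the fence and pressed home, the strip was held there at about 20 N for around a second, and the straightedge is flat on the bench clear of the row; depth and squareness were checked only by an image overlay matching the finished row to about 1–2 mm (rough per-pack fits read 5–9 mm short), and no verdict came back.

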